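Ease the standing copper tube down into the marking cradle

ROBOT

A 6-joint arm with a two-finger parallel gripper is mounted at the origin on the work surface. World frame = base frame: x ahead of the robot, y to its left, z up, the work surface at z = 0. Lengths are in m, angles in rad, forces in N, time in s.
With the tool pointing down it reaches from about 0.3 to 0.875 m from the base axis. Payload 6.4 kg.
Tool frame: the origin (TCP) lies at the very end of the fingers, on their centre line; the grasp point (between the pads) lies 19 mm behind it; z points along the fingers, y is the line along which they close (so a half turn about z gives the same grasp; the last joint's range is limited). The gripper opens to 85 mm and grips with 20 to 120 N. Pads are 22 mm wide; open, the fingers measure 114 mm over their backs; the gripper's body (76 mm by 85 mm) begins 54 mm behind the grasp point. The pads swing forward as they close: fully open they stand 13 mm farther back than shut.
Start: joints at [1.047, 0.181, 1.607, -0, 1.354, -0.206], TCP at [0.18, 0.546, 0.231] pointing down, gripper open.
Joint ranges: [-2.99, 2.99], [-0.89, 2.07], [0.3, 2.58], [-1.14, 4.28], [0, 2.63], [-3.12, 3.12]. Speed limits (rad/s): [2.57, 2.57, 3.01, 3.14, 3.14, 3.14].

INTERFACE

Orientations are given as a unit quaternion [w, x, y, z].
In Python, from bench import ctrl, camrig, status gives the robot as it stands (ctrl), with the cameras (camrig) and the readings (status).
- The arm moves only by the shell command python3 jog.py 'ROWS'. ROWS is a JSON list of rows, 1 to 10 of them, each of 7 numbers: dx, dy, dz in m, then a rotation vector rx, ry, rz in rad, then the opening from 0.0 (shut) to 1.0 (fully open); each row is the pose to reach, as a shift and turn from the pose commanded when the command began, along the tool's axes at that moment; what a row does not reach only later rows make up. A row lasts 1/8 s, in which the tool goes at most 0.0625 m and 0.188 rad, less where a joint would pass 70% of its speed; a pose out of reach is approached as far as the arm can. The fingers move at their own pace and stop on an object; the grip force is fixed at half the most. Time passes only in rows, so rows that do not move let the fingers close. It prints the time, the measured TCP pose, the force, the opening and the grip force at its end.
- status.get_obs(): the state, without advancing time (a new reading comes with each control period).
- camrig.camera(name): name is "scene" or "top"; returns the picture (400x640x3 uint8, blue, green, red); there is no depth.
- camrig.camera_params(name): a dict with "fovy" (degrees; the focal length in pixels is half the picture's height over the tangent of half this angle, whatever the lens; pixels are square), "cx", "cy" (the principal point, pixels), "dist" ([k1, k2, p1, p2, k3] as OpenCV has them; the pictures are not rectified), "view" (4x4, takes a point from world to camera coordinates). Camera axes: x right, y up, looking along -z (the intrinsics and any distortion apply to the point x, -y, -z); pixel columns grow to the right and rows downward; lengths in m; the calibration is good to about 2 mm. A picture is of the moment at which its call begins. camera_params takes no time and is no camera call.
- ctrl.hand_in(): hands the job in; it is judged then, once.
The state is a dict: "time_s": time; "q": joint angles; "dq": joint speeds; "joint_efforts": joint torques, N m; "eef_pos": TCP position; "eef_rot": TCP orientation; "wrist_force": force on the tool from outside, world axes, zero at the start; "torque": the same for the moment, N m; "opening": opening from 0.0 (shut) to 1.0 (fully open); "grasp_force": force on a finger pad.
Only numpy, scipy, OpenCV 4.12 (cv2) and the standard library are available. Lean on these libraries where they do the work, as an engineer would, in place of code of your own. Each camera call takes 0.05 s, during which the arm holds its last target. There are 200 camera calls.

TASK

The short length of large copper tube standing on end in the marking cradle has to lie down in it. Using the fingers without ever pinching or lifting the tube, tip it over onto its side along the two bed bars, away from the end stop, and ease it all the way down so that it never drops or topples freely and the soft copper is not bruised; then push it gently along the bars until its foot end sits squarely against the stop plate. Leave everything else on the bench where it is.

Things in the scene. Friction and masses are not known exactly. Their poses are not given: they have to be found in the camera images.
- tube: Copper tube: outside diameter 54, wall 2, bore 50, length 200 mm; 0.46 to 0.73 kg. At the start it stands upright on the two bed bars, its foot 2 to 25 mm short of the stop plate. Origin: centre of its foot; +z along its axis to the other end (up at the start; away from the stop plate once it lies as wanted). Its roll means nothing.
- tube_mouth (a point): Centre of the tube's other end (open, uppermost at the start), 200 mm from the foot along the tube's +z. Pushed at the top, the tube rocks over on the front of its foot rim, 18 mm from its axis, and balances at about 10 degrees; past that it falls unless held back. Closed fingertips fit loosely inside this end.
- cradle: Marking cradle bolted to the bench: steel base plate 360 x 120 x 8 mm with two square bed bars and an upright stop plate. Origin: centre of the plate's underside, on the bench; z up, x along the bars towards the stop plate. Bars: x = -160 to +120 mm, 12 mm wide, inner faces at y = -20 and +20 mm, tops 24 mm above the bench. Loose things stand 85 mm or more from its centre line.
- stop_face (a point): Point on the stop plate's face, on the cradle's centre line, 42 mm above the bench (cradle x = +120 mm); axes as the cradle. The plate is 90 mm wide, its top 88 mm above the bench. A tube lying in the bars has its axis at this height, its underside sunk 9 mm between the bars; its end meets the plate here.
- flux_tin: Bystander: round tin of flux, 72 mm across, 46 mm high, origin at its underside. Beside the cradle.
- solder_reel: Bystander: reel of solder wire, 60 mm across, 36 mm high, origin at its underside. Beside the cradle.
- tee: Bystander: copper tee fitting lying flat, 70 mm long, 27 mm thick, origin at its underside. Beside the cradle.
- torch: Bystander: blowtorch standing upright on its gas canister, 84 mm across, 235 mm tall, burner sticking out 105 mm to its -x, origin at its underside.
- offcut: Bystander: offcut of small copper tube standing upright, 28 mm across, 90 mm tall, origin at its foot.
- flux_bottle: Bystander: small clear plastic squeeze bottle with an orange nozzle, 50 mm across, 145 mm tall, origin at its underside.
- tube_cutter: Bystander: screw-type tube cutter lying on the bench, about 165 mm long, 30 mm high, origin under its middle.

How it is judged:
By the outcome, as a careful person would: the job done as asked, in the order asked, and still so for the second after the job is handed in, with the robot touching nothing.
It also fails if it takes over 64 s, if anything falls off the work surface, if the arm or the gripper's body presses on something with over 40 N, if the wrist force passes 120 N, or if a joint passes its speed limit or range.

## Working session

There is one attempt and no reset: what is moved stays moved. The work goes in short steps, Python scripts to look and compute and a shell command to move; the robot and the scene stay as the last step left them, time stands still between calls to the robot, and variables do not carry over. Pictures are saved under pics/ and viewed, at most 10 in all, crops included, and the job is handed in when it is done.

```bash
ls; mkdir -p pics; python3 - <<'E'
from bench import ctrl, camrig, status
import cv2
for n in("scene","top"):
    im=camrig.camera(n); cv2.imwrite(f"pics/{n}0.png",im)
    p=camrig.camera_params(n); print(n,p)
o=status.get_obs(); print(o)
E
```

```text
bench.py
jog.py
pics
scene {'fovy': 47.87652847884488, 'cx': 319.00527180765005, 'cy': 206.12850128593786, 'dist': array([-0.06232146,  0.        ,  0.        ,  0.        ,  0.        ]), 'view': array([[-0.79095933,  0.61163179, -0.01702585,  0.49620812],
       [-0.49491727, -0.62316746,  0.60557346,  0.13316121],
       [ 0.35977802,  0.48741037,  0.79560726, -1.51866897],
       [ 0.        ,  0.        ,  0.        ,  1.        ]])}
top {'fovy': 51.28461365426135, 'cx': 321.44104281372165, 'cy': 199.26510173142043, 'dist': array([-0.0298912,  0.       ,  0.       ,  0.       ,  0.       ]), 'view': array([[-4.76902327e-04, -9.99697128e-01, -2.46053776e-02,
        -4.32037900e-02],
       [ 9.94929842e-01, -2.94891109e-03,  1.00528170e-01,
        -5.73686882e-01],
       [-1.00570282e-01, -2.44326824e-02,  9.94629912e-01,
        -1.31985981e+00],
       [ 0.00000000e+00,  0.00000000e+00,  0.00000000e+00,
         1.00000000e+00]])}
{'time_s': 0.1, 'q': array([ 1.04672377e+00,  1.81463051e-01,  1.60790482e+00, -1.06445137e-05,
        1.35375661e+00, -2.06315211e-01]), 'dq': array([-0.00023431, -0.00278188, -0.00357089, -0.00051933, -0.00279319,
        0.00165331]), 'joint_efforts': array([ 1.18178832e-03, -4.45882058e+01, -3.52237272e+01, -3.58094712e-04,
        4.29606327e-03,  6.69225827e-06]), 'eef_pos': array([0.17939999, 0.54579041, 0.23047784]), 'eef_rot': array([-2.68676996e-04,  1.58209921e-01,  9.87405203e-01, -7.17260363e-04]), 'wrist_force': array([-0.32342486, -0.15171626, -0.22448486]), 'torque': array([0.00505874, 0.02479745, 0.01269764]), 'grasp_force': 0.0, 'opening': 0.9982565530925767}
```

View pics/scene0.png

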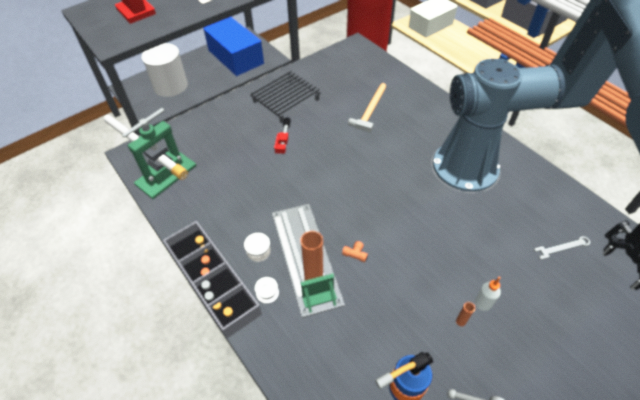

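View pics/top0.png

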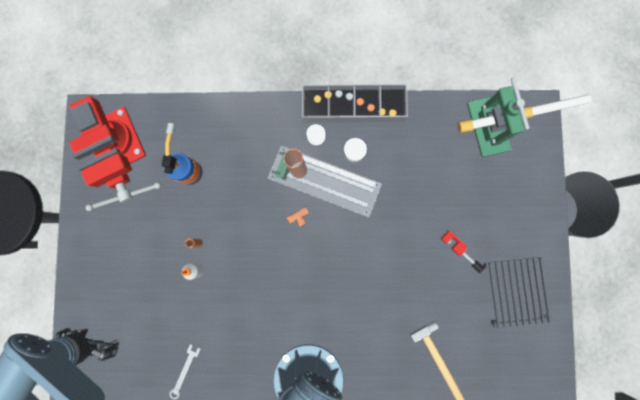

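The scene view shows the tube at about (312,255), with the green stop plate at (320,290) in front of it. In the top view the cradle runs from the stop at (280,165) to (375,200), the mouth is near (295,157), the tins are at (316,133) and (355,149), and the tee is at (298,216).

```bash
cat > h.py <<'E'
import numpy as np, cv2
from bench import ctrl, camrig, status
from scipy.spatial.transform import Rotation as R
def K(n):
    p=camrig.camera_params(n); f=200/np.tan(np.radians(p['fovy']/2))
    return np.array([[f,0,p['cx']],[0,f,p['cy']],[0,0,1]]),p['dist'],p['view']
def ray(n,uv):
    k,d,V=K(n); u=cv2.undistortPoints(np.array(uv,float).reshape(-1,1,2),k,d).reshape(-1,2)
    c=np.c_[u[:,0],-u[:,1],-np.ones(len(u))]; return -V[:3,:3].T@V[:3,3], c@V[:3,:3]
def onz(n,uv,z):
    o,r=ray(n,uv); return o+r*((z-o[2])/r[:,2])[:,None]
def proj(n,P):
    k,d,V=K(n); c=np.array(P,float).reshape(-1,3)@V[:3,:3].T+V[:3,3]; c=c*[1,-1,-1]
    return cv2.projectPoints(c,np.zeros(3),np.zeros(3),k,d)[0].reshape(-1,2)
E
python3 - <<'E'
from h import *
a=cv2.imread('pics/top0.png')[125:235,255:395]; b=cv2.imread('pics/scene0.png')[195:325,235:375]
a=cv2.resize(a,None,fx=5,fy=5,interpolation=2); cv2.imwrite('pics/topc.png',a)
b=cv2.resize(b,None,fx=4,fy=4,interpolation=2); cv2.imwrite('pics/scc.png',b)
E
```

```text
(no output)
```

View pics/topc.png

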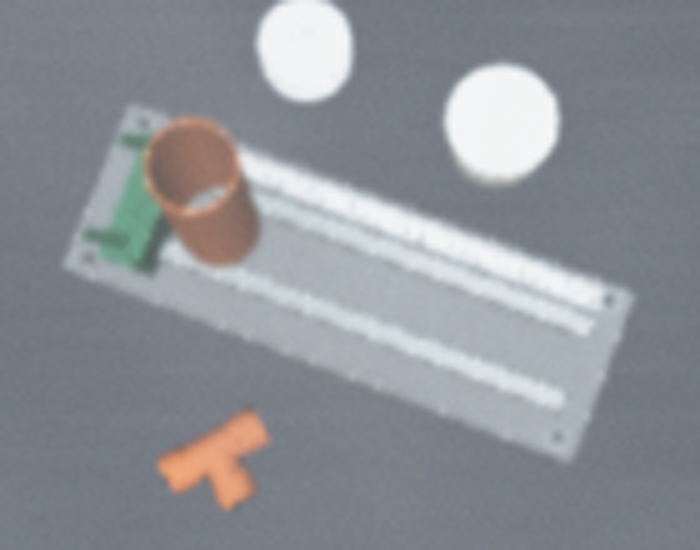

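View pics/scc.png

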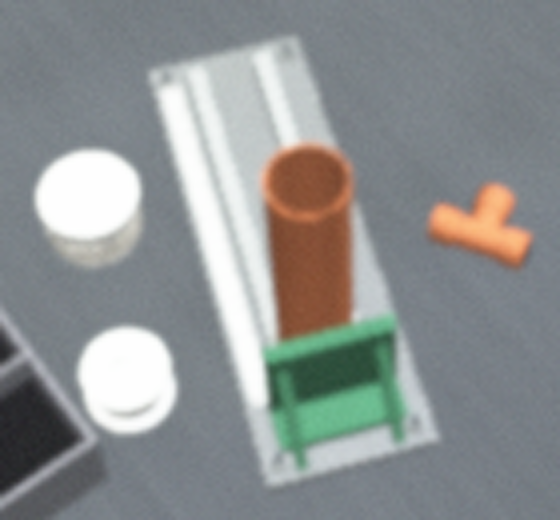

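Top crop: plate corners at (130,105), (635,292), (570,460) and (65,265), with the mouth ellipse centred at about (192,166). Scene crop: the mouth is centred at about (308,183) and the plate corners are at (150,72), (297,40), (438,437) and (268,485).

```bash
python3 - <<'E'
from h import *
np.set_printoptions(precision=4,suppress=True)
T=lambda a:(np.array(a,float)+.5)/5-.5+[255,125]
S=lambda a:(np.array(a,float)+.5)/4-.5+[235,195]
# refined mouth: copper mask
ct=onz('top',T([(130,105),(65,265),(570,460),(635,292)]),.008)
cs=onz('scene',S([(438,437),(268,485),(150,72),(297,40)]),.008)
for c,n in((ct,'top'),(cs,'scene')):
    # stop end = first two
    a=(c[0]+c[1])/2;b=(c[2]+c[3])/2;x=(a-b)[:2]; print(n,'len',np.linalg.norm(x),'wid',np.linalg.norm(c[0]-c[1]),'cen',(a+b)/2,'yaw',np.arctan2(x[1],x[0]))
print('mouth',onz('top',T([(192,166)]),.224),onz('scene',S([(308,183)]),.224))
# stop top edge, scene crop
print('plate top corners',onz('scene',S([(268,350),(395,320)]),.088), 'top', onz('top',T([(147,135),(103,245)]),.088))
for n in('top','scene'):
    im=cv2.imread(f'pics/{n}0.png').astype(int); b,g,r=im[...,0],im[...,1],im[...,2]
E
```

```text
top len 0.35732865192197155 wid 0.11576054561482835 cen [ 0.6379 -0.0529  0.008 ] yaw 1.2023651990688844
scene len 0.3558671224297575 wid 0.11919158939832866 cen [ 0.6354 -0.0535  0.008 ] yaw 1.1974234667696333
mouth [[0.6707 0.0306 0.224 ]] [[0.6696 0.0318 0.224 ]]
plate top corners [[0.7179 0.0458 0.088 ]
 [0.6394 0.0797 0.088 ]] top [[0.7182 0.0718 0.088 ]
 [0.6485 0.0987 0.088 ]]
```

```bash
cat >> h.py <<'E'
np.set_printoptions(precision=4,suppress=True)
C=np.array([.6367,-.0532,0]); YAW=1.200
EX=np.array([np.cos(YAW),np.sin(YAW),0]);EY=np.array([-np.sin(YAW),np.cos(YAW),0]);EZ=np.array([0,0,1.])
def cr(x,y,z): return C+x*EX+y*EY+z*EZ          # cradle -> world
def tocr(p): p=np.array(p)-C; return np.array([p@EX,p@EY,p[2]])
def Rt(deg): # tool tilt: + = tip towards the stop
    t=np.radians(deg); z=np.sin(t)*EX-np.cos(t)*EZ; return np.c_[EY,np.cross(z,EY),z]
def q2R(q): return R.from_quat([q[1],q[2],q[3],q[0]]).as_matrix()
def rel(P,Rg,P0,R0): return np.r_[R0.T@(P-P0), R.from_matrix(R0.T@Rg).as_rotvec()]
def now():
    o=status.get_obs(); return o['eef_pos'],q2R(o['eef_rot']),o
def go(P,deg):
    p,r,_=now(); return rel(P,Rt(deg),p,r)
def tell():
    p,r,o=now(); z=r[:,2]; print('t',o['time_s'],'cradle',tocr(p),'tilt',np.degrees(np.arctan2(z@EX,-z[2])),'F cradle',[o['wrist_force']@e for e in(EX,EY,EZ)],'q',o['q'],'op',o['opening'])
E
python3 - <<'E'
from h import *
tell(); print(tocr([.670,.031,.224]))
print(go(cr(-.101,0,.30),0)); print(go(cr(-.101,0,.30),65))
# torch, bystanders rough
print(onz('top',[(180,170)],.1))
E
```

```text
t 0.1 cradle [0.3926 0.6433 0.2305] tilt -0.08682914039131842 F cradle [np.float64(-0.2586009942381923), np.float64(0.2464690466094798), np.float64(-0.2244848625910751)] q [ 1.0467  0.1815  1.6079 -0.      1.3538 -0.2063] op 0.9982565530925767
[ 0.0905 -0.0005  0.224 ]
[-0.6162 -0.5271 -0.0689 -0.0015 -0.0003  0.053 ]
[-0.6162 -0.5271 -0.0689 -1.1357 -0.0303  0.0471]
[[0.6595 0.3958 0.1   ]]
```

```bash
python3 jog.py '[[0,0,-0.06,0,0,0,0],[-0.05,-0.04,-0.1,0,0,0,0],[-0.096,-0.08,-0.1,0,0,0,0],[-0.14,-0.12,-0.1,0,0,0,0],[-0.186,-0.16,-0.1,0,0,0,0],[-0.23,-0.2,-0.1,0,0,0,0],[-0.28,-0.24,-0.1,0,0,0.053,0],[-0.31,-0.265,-0.1,0,0,0.053,0],[-0.31,-0.265,-0.1,0,0,0.053,0]]' ; python3 - <<'E'
from h import *
tell(); print(go(cr(-.101,0,.30),0)); print(go(cr(-.101,0,.30),65))
E
```

```text
time_s: 1.23
eef_pos: [0.3924, 0.1953, 0.3309]
eef_rot: [-0.0, 0.187, 0.982, -0.0]
wrist_force: [0.8, 0.6, -0.8]
opening: 0.001
grasp_force: 0.0
t 1.225 cradle [0.1431 0.3177 0.3309] tilt -0.04514183759073103 F cradle [np.float64(0.8995011526269989), np.float64(-0.526320175732462), np.float64(-0.783869940693452)] q [ 0.1901 -0.2089  1.7929 -0.0005  1.5583 -1.0048] op 0.0014112392568089184
[-0.319  -0.2424  0.031  -0.0008 -0.0004 -0.0051]
[-0.319  -0.2424  0.031  -1.1353  0.0026 -0.0047]
```

```bash
python3 jog.py '[[-0.05,-0.036,0,0,0,0,0],[-0.1,-0.073,0,0,0,0,0],[-0.15,-0.11,0,0,0,0,0],[-0.2,-0.146,0,0,0,0,0],[-0.25,-0.18,0,0,0,0,0],[-0.3,-0.22,0.01,0,0,0,0],[-0.319,-0.242,0.03,0,0,0,0]]'; python3 jog.py '[[0,0,0,-0.18,0,0,0],[0,0,0,-0.36,0,0,0],[0,0,0,-0.54,0,0,0],[0,0,0,-0.72,0,0,0],[0,0,0,-0.9,0,0,0],[0,0,0,-1.05,0,0,0],[0,0,0,-1.135,0,0,0],[0,0,0,-1.135,0,0,0]]'; python3 - <<'E'
from h import *
tell()
E
```

```text
time_s: 2.1
eef_pos: [0.6026, -0.145, 0.3009]
eef_rot: [0.0, 0.185, 0.983, -0.0]
wrist_force: [-0.4, 0.8, -1.2]
opening: -0.003
grasp_force: 0.0
time_s: 3.1
eef_pos: [0.6006, -0.1427, 0.2992]
eef_rot: [0.097, 0.157, 0.828, 0.529]
wrist_force: [-0.8, -0.3, -0.9]
opening: -0.004
grasp_force: 0.0
t 3.1 cradle [-0.0965  0.0012  0.2992] tilt 65.12009554885465 F cradle [np.float64(-0.5976441877184635), np.float64(0.656121539530079), np.float64(-0.9388789175463308)] q [-0.877   0.4513  1.5087  0.9582  1.8225 -2.1492] op -0.004371580375163183
```

```bash
python3 - <<'E'
from h import *
print(go(cr(.083,0,.30),-25)); print(go(cr(-.03,0,.32),0)[:3])
E
```

```text
[-0.0012  0.0762  0.1625  1.5729 -0.0051 -0.0017]
[-0.0011  0.0468  0.0516]
```

```bash
python3 jog.py '[[0,0.015,0.01,0.18,0,0,0],[0,0.03,0.03,0.36,0,0,0],[0,0.045,0.05,0.54,0,0,0],[0,0.05,0.07,0.72,0,0,0],[0,0.055,0.09,0.9,0,0,0],[0,0.06,0.11,1.08,0,0,0],[0,0.067,0.13,1.26,0,0,0],[-0.001,0.072,0.15,1.44,0,0,0],[-0.0012,0.0762,0.1625,1.573,-0.005,-0.0017,0],[-0.0012,0.0762,0.1625,1.573,-0.005,-0.0017,0]]'; python3 - <<'E'
from h import *
tell(); print(go(cr(.083,0,.26),-25))
for n in('top','scene'): cv2.imwrite(f'pics/{n}1.png',camrig.camera(n))
a=cv2.imread('pics/top1.png')[110:240,250:400]; b=cv2.imread('pics/scene1.png')[190:320,240:390]
a=cv2.resize(a,(400,347),interpolation=2);b=cv2.resize(b,(400,347),interpolation=2); cv2.imwrite('pics/c1.png',np.hstack([a,b]))
E
```

```text
time_s: 4.35
eef_pos: [0.6674, 0.0283, 0.3007]
eef_rot: [-0.037, 0.177, 0.96, -0.214]
wrist_force: [0.5, 0.1, -0.5]
opening: 0.006
grasp_force: 0.0
t 4.35 cradle [0.0871 0.0009 0.3007] tilt -25.145458861044585 F cradle [np.float64(0.30666908992299347), np.float64(-0.43869555382421377), np.float64(-0.5237022511404963)] q [ 0.0524  0.5033  1.1113 -0.4044  1.6997 -1.1709] op 0.005879708840992293
[-0.0007  0.0136  0.0386 -0.0026  0.0068  0.0043]
```

View pics/c1.png

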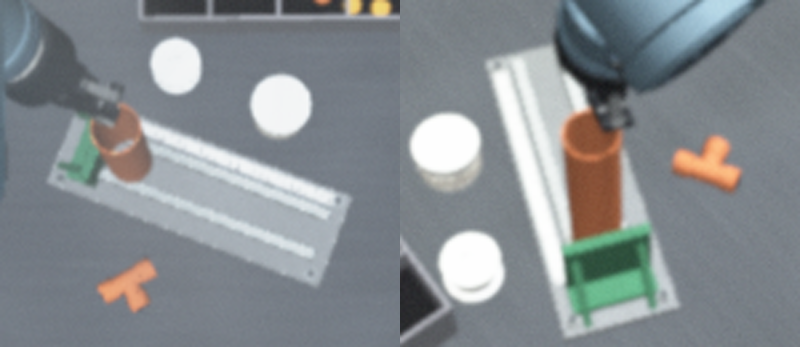

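The left half shows the fingertips over the mouth at about (115,105), leaning from the stop side as planned. Nothing has been disturbed. Next I descend into the bore.

```bash
python3 jog.py '[[-0.0007,0.0136,0.0386,-0.0026,0.0068,0.0043,0],[-0.0007,0.0136,0.0386,-0.0026,0.0068,0.0043,0],[-0.0007,0.0136,0.0386,-0.0026,0.0068,0.0043,0]]';  python3 - <<'E'
from h import *
tell(); print(go(cr(.083,-.0005,.222),-25));print(go(cr(.083,-.0005,.198),-25))
E
```

```text
time_s: 4.82
eef_pos: [0.6668, 0.0181, 0.2632]
eef_rot: [-0.039, 0.184, 0.959, -0.212]
wrist_force: [0.4, 0.6, 0.6]
opening: 0.0
grasp_force: 0.0
t 4.825 cradle [ 0.0773 -0.0023  0.2632] tilt -24.892698607947985 F cradle [np.float64(0.6869366587137011), np.float64(-0.13204209193177419), np.float64(0.6298201578515736)] q [ 0.0352  0.5213  1.1584 -0.3976  1.6385 -1.1475] op 0.0002394081979246841
[ 0.0019  0.0225  0.035   0.0019 -0.0011 -0.0088]
[ 0.002   0.0326  0.0568  0.0019 -0.0011 -0.0088]
```

```bash
python3 jog.py '[[0.002,0.005,-0.002,0.002,-0.001,-0.009,0],[0.002,0.005,-0.002,0.002,-0.001,-0.009,0],[0.002,0.005,-0.002,0.002,-0.001,-0.009,0]]';  python3 - <<'E'
from h import *
tell(); print(go(cr(.083,-.0005,.222),-25));print(go(cr(.083,-.0005,.198),-25))
E
```

```text
time_s: 5.2
eef_pos: [0.6668, 0.0252, 0.2614]
eef_rot: [-0.041, 0.179, 0.96, -0.213]
wrist_force: [0.2, 0.2, -0.6]
opening: 0.001
grasp_force: 0.0
t 5.2 cradle [0.084  0.0004 0.2614] tilt -25.04132672859086 F cradle [np.float64(0.264306933224852), np.float64(-0.0696950189298476), np.float64(-0.6303335770234337)] q [ 0.0461  0.5266  1.1552 -0.3982  1.6414 -1.1482] op 0.001011221746796911
[-0.0009  0.0157  0.0361 -0.0007 -0.0006  0.0026]
[-0.001   0.0259  0.0578 -0.0007 -0.0006  0.0026]
```

```bash
python3 jog.py '[[-0.001,0.004,0.01,0,0,0,0],[-0.001,0.008,0.018,0,0,0,0],[-0.001,0.012,0.027,0,0,0,0],[-0.001,0.0157,0.036,0,0,0,0],[-0.001,0.018,0.041,0,0,0,0],[-0.001,0.02,0.0455,0,0,0,0],[-0.001,0.02,0.0455,0,0,0,0]]';  python3 - <<'E'
from h import *
tell(); print(go(cr(.083,-.0005,.198),-25))
E
```

```text
time_s: 6.08
eef_pos: [0.6669, 0.0236, 0.2107]
eef_rot: [-0.041, 0.179, 0.96, -0.213]
wrist_force: [-0.5, 0.1, 1.6]
opening: -0.001
grasp_force: 0.0
t 6.075 cradle [ 0.0825 -0.0003  0.2107] tilt -25.07386401304442 F cradle [np.float64(-0.14703693005823548), np.float64(0.5303619207351051), np.float64(1.586011433818716)] q [ 0.0438  0.5641  1.2028 -0.3975  1.5634 -1.1175] op -0.001345212046067231
[-0.0002  0.0059  0.0113 -0.0013 -0.002   0.0028]
```

```bash
python3 jog.py '[[0,0.002,0.003,0,0,0,0],[0,0.003,0.006,0,0,0,0],[0,0.005,0.0095,0,0,0,0],[0,0.005,0.0095,0,0,0,0]]';  python3 - <<'E'
from h import *
tell()
for n in('top','scene'): cv2.imwrite(f'pics/{n}2.png',camrig.camera(n))
a=cv2.imread('pics/top2.png')[110:240,250:400]; b=cv2.imread('pics/scene2.png')[190:320,240:390]
a=cv2.resize(a,(400,347),interpolation=2);b=cv2.resize(b,(400,347),interpolation=2); cv2.imwrite('pics/c2.png',np.hstack([a,b]))
E
```

```text
time_s: 6.58
eef_pos: [0.6669, 0.0241, 0.1997]
eef_rot: [-0.041, 0.179, 0.96, -0.213]
wrist_force: [-0.8, -0.3, -0.6]
opening: -0.0
grasp_force: 0.0
t 6.575 cradle [ 0.0829 -0.0001  0.1997] tilt -25.08046341621116 F cradle [np.float64(-0.5724993041468979), np.float64(0.6863413643756437), np.float64(-0.5668758744320153)] q [ 0.0444  0.5739  1.2109 -0.3974  1.5476 -1.1102] op -0.000272513351935779
```

View pics/c2.png

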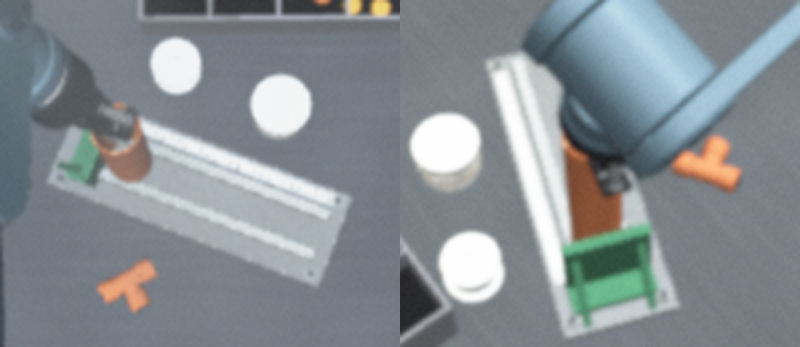

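```bash
python3 - <<'E'
from h import *
p,r,o=now()
for n,(x0,y0),off in(('top',(250,110),0),('scene',(240,190),400)):
    for s,P in([(k,p+r@np.array([0,j,-k])) for k in(0,.03,.06,.08) for j in(-.015,.015)]+[('mouth',cr(.0905+a,b,.224)) for a,b in((.027,0),(-.027,0),(0,.027),(0,-.027))]):
        u=(proj(n,[P])[0]-[x0,y0])*2.667+[off,0]; print(n,s,P,u.round(0))
E
```

```text
top 0 [0.6623 0.0114 0.2066] [134. 138.]
top 0 [0.672  0.0367 0.1939] [112. 132.]
top 0.03 [0.6669 0.0232 0.2338] [121. 129.]
top 0.03 [0.6767 0.0485 0.2211] [ 98. 123.]
top 0.06 [0.6716 0.035  0.261 ] [107. 119.]
top 0.06 [0.6813 0.0604 0.2483] [ 84. 113.]
top 0.08 [0.6747 0.0429 0.2791] [ 97. 113.]
top 0.08 [0.6844 0.0683 0.2664] [ 74. 106.]
top mouth [0.6793 0.0563 0.224 ] [ 90. 120.]
top mouth [0.6597 0.006  0.224 ] [138. 138.]
top mouth [0.6443 0.0409 0.224 ] [105. 152.]
top mouth [0.6947 0.0214 0.224 ] [124. 105.]
scene 0 [0.6623 0.0114 0.2066] [585. 126.]
scene 0 [0.672  0.0367 0.1939] [593. 157.]
scene 0.03 [0.6669 0.0232 0.2338] [587. 121.]
scene 0.03 [0.6767 0.0485 0.2211] [596. 153.]
scene 0.06 [0.6716 0.035  0.261 ] [590. 115.]
scene 0.06 [0.6813 0.0604 0.2483] [599. 148.]
scene 0.08 [0.6747 0.0429 0.2791] [592. 111.]
scene 0.08 [0.6844 0.0683 0.2664] [601. 144.]
scene mouth [0.6793 0.0563 0.224 ] [599. 158.]
scene mouth [0.6597 0.006  0.224 ] [583. 110.]
scene mouth [0.6443 0.0409 0.224 ] [619. 126.]
scene mouth [0.6947 0.0214 0.224 ] [562. 141.]
```

```bash
cat >> h.py <<'E'
def arc(degs,piv=(.0725,.024)):
    p,r,_=now(); P=cr(piv[0],0,piv[1])
    for d in degs:
        A=R.from_rotvec(-np.radians(d)*EY).as_matrix()
        print(d,rel(P+A@(p-P),A@r,p,r).round(4).tolist())
E
python3 - <<'E'
from h import *
arc([-1,1,2,3,4,5,6,7,8,9,10,12])
p,r,_=now(); print(r.T@EY)
E
```

```text
-1 [-0.0, 0.0029, -0.0011, 0.0175, 0.0, 0.0]
1 [0.0, -0.0029, 0.0012, -0.0175, -0.0, -0.0]
2 [0.0, -0.0057, 0.0024, -0.0349, -0.0001, -0.0001]
3 [0.0, -0.0085, 0.0036, -0.0524, -0.0001, -0.0001]
4 [0.0, -0.0113, 0.0049, -0.0698, -0.0002, -0.0001]
5 [0.0, -0.0141, 0.0063, -0.0873, -0.0002, -0.0001]
6 [0.0, -0.0168, 0.0077, -0.1047, -0.0003, -0.0002]
7 [0.0, -0.0195, 0.0092, -0.1222, -0.0003, -0.0002]
8 [0.0, -0.0222, 0.0107, -0.1396, -0.0004, -0.0002]
9 [0.0, -0.0249, 0.0122, -0.1571, -0.0004, -0.0003]
10 [0.0001, -0.0275, 0.0138, -0.1745, -0.0005, -0.0003]
12 [0.0001, -0.0327, 0.0171, -0.2094, -0.0005, -0.0003]
[1.     0.0026 0.0016]
```

```bash
python3 jog.py '[[0,-0.0014,0.0006,-0.0087,0,0,0],[0,-0.0029,0.0012,-0.0175,0,0,0],[0,-0.0043,0.0018,-0.0262,0,0,0],[0,-0.0057,0.0024,-0.0349,0,0,0],[0,-0.0071,0.003,-0.0437,0,0,0],[0,-0.0085,0.0036,-0.0524,0,0,0],[0,-0.0099,0.0042,-0.0611,0,0,0],[0,-0.0113,0.0049,-0.0698,0,0,0],[0,-0.0127,0.0056,-0.0785,0,0,0],[0,-0.0141,0.0063,-0.0873,0,0,0]]'; python3 - <<'E'
from h import *
tell(); arc([5]); im=[]
for n in('top','scene'): im.append(camrig.camera(n)); cv2.imwrite(f'pics/{n}3.png',im[-1])
for n,i in zip(('top','scene'),im):
    o=cv2.imread(f'pics/{n}2.png'); 
    for q,k in((o,'before'),(i,'after')):
        h=cv2.cvtColor(q,cv2.COLOR_BGR2HSV); m=((h[...,0]<15)&(h[...,1]>90)).astype(np.uint8)
        c=(260,130,45,60) if n=='top' else (290,225,45,70)
        m=m[c[1]:c[1]+c[3],c[0]:c[0]+c[2]]; y,x=np.nonzero(m); print(n,k,len(x),x.mean()+c[0],y.mean()+c[1],x.min()+c[0],x.max()+c[0],y.min()+c[1],y.max()+c[1])
E
```

```text
time_s: 7.92
eef_pos: [0.6615, 0.0096, 0.2006]
eef_rot: [-0.033, 0.18, 0.968, -0.171]
wrist_force: [-0.5, -0.3, 0.0]
opening: -0.003
grasp_force: 0.1
t 7.925 cradle [ 0.0675 -0.0004  0.2006] tilt -20.028929126139584 F cradle [np.float64(-0.43183359102933866), np.float64(0.32795651482036015), np.float64(0.04196305976634096)] q [-0.0095  0.5168  1.2709 -0.3266  1.4885 -1.1624] op -0.0034348555261131974
5 [0.0, -0.0141, 0.0063, -0.0873, -0.0002, -0.0002]
top before 6 289.6666666666667 166.83333333333334 288 291 166 168<stdin>:9: RuntimeWarning: Mean of empty slice.
  ret = ret.dtype.type(ret / rcount)
Traceback (most recent call last):
ValueError: zero-size array to reduction operation minimum which has no identity
```

```bash
python3 - <<'E'
from h import *
a=cv2.imread('pics/top3.png')[110:240,250:400]; b=cv2.imread('pics/scene3.png')[190:320,240:390]
a=cv2.resize(a,(400,347),interpolation=2);b=cv2.resize(b,(400,347),interpolation=2); cv2.imwrite('pics/c3.png',np.hstack([a,b]))
E
```

```text
(no output)
```

View pics/c3.png

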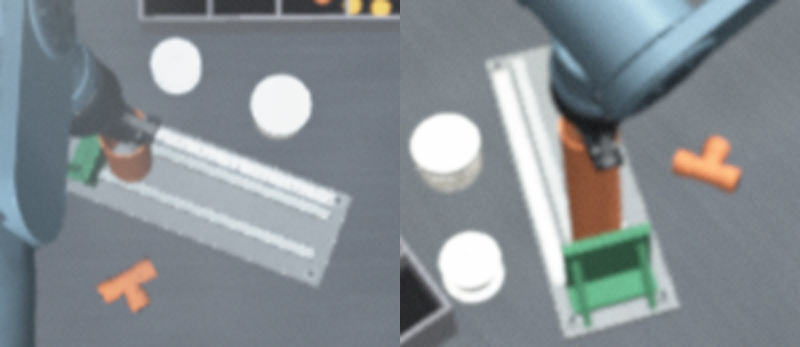

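Top view: the mouth has moved right, with its rim now near (145,120), so the tube is tilting with the fingers. In the scene view it is still upright behind the green plate at (590,190). I'll carry on.

```bash
for i in 1; do python3 jog.py '[[0,-0.0014,0.0006,-0.0087,0,0,0],[0,-0.0029,0.0012,-0.0175,0,0,0],[0,-0.0043,0.0018,-0.0262,0,0,0],[0,-0.0057,0.0024,-0.0349,0,0,0],[0,-0.0071,0.003,-0.0437,0,0,0],[0,-0.0085,0.0036,-0.0524,0,0,0],[0,-0.0099,0.0042,-0.0611,0,0,0],[0,-0.0113,0.0049,-0.0698,0,0,0],[0,-0.0127,0.0056,-0.0785,0,0,0],[0,-0.0141,0.0063,-0.0873,0,0,0]]'; done; python3 -c "
from h import *
tell()"
python3 jog.py '[[0,-0.0014,0.0006,-0.0087,0,0,0],[0,-0.0029,0.0012,-0.0175,0,0,0],[0,-0.0043,0.0018,-0.0262,0,0,0],[0,-0.0057,0.0024,-0.0349,0,0,0],[0,-0.0071,0.003,-0.0437,0,0,0],[0,-0.0085,0.0036,-0.0524,0,0,0],[0,-0.0099,0.0042,-0.0611,0,0,0],[0,-0.0113,0.0049,-0.0698,0,0,0],[0,-0.0127,0.0056,-0.0785,0,0,0],[0,-0.0141,0.0063,-0.0873,0,0,0]]';python3 - <<'E'
from h import *
tell(); arc([5]); im=[]
for n in('top','scene'): cv2.imwrite(f'pics/{n}4.png',camrig.camera(n))
a=cv2.imread('pics/top4.png')[110:240,250:400]; b=cv2.imread('pics/scene4.png')[190:320,240:390]
a=cv2.resize(a,(400,347),interpolation=2);b=cv2.resize(b,(400,347),interpolation=2); cv2.imwrite('pics/c4.png',np.hstack([a,b]))
E
```

```text
time_s: 9.28
eef_pos: [0.656, -0.0048, 0.1995]
eef_rot: [-0.025, 0.182, 0.975, -0.128]
wrist_force: [-0.3, 0.1, 0.9]
opening: 0.001
grasp_force: 0.0
t 9.275 cradle [ 0.0521 -0.0005  0.1995] tilt -15.024471316671473 F cradle [np.float64(0.011810163924496495), np.float64(0.3616223024612357), np.float64(0.8889524558197427)] q [-0.067   0.4671  1.3267 -0.2518  1.4342 -1.2238] op 0.0014765820781154368
time_s: 10.52
eef_pos: [0.6505, -0.019, 0.1971]
eef_rot: [-0.017, 0.183, 0.979, -0.086]
wrist_force: [-0.6, -0.9, -0.3]
opening: 0.002
grasp_force: 0.1
t 10.525 cradle [ 0.0368 -0.0005  0.1971] tilt -10.0230894069727 F cradle [np.float64(-1.0037879648262897), np.float64(0.21535145648686108), np.float64(-0.3103046640503072)] q [-0.1279  0.4247  1.3782 -0.1722  1.386  -1.2941] op 0.0022113080407891194
5 [0.0, -0.0141, 0.0063, -0.0873, -0.0002, -0.0002]
```

View pics/c4.png

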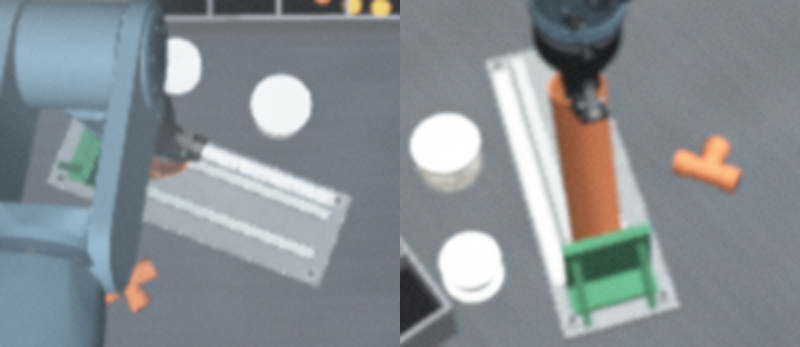

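The scene view shows the tube leaning back about 15° away from the stop. Its mouth is at (580,85) with the fingers inside, and the foot is still behind the green plate. I'll keep going along the arc.

```bash
python3 jog.py '[[0,-0.0029,0.0012,-0.0175,0,0,0],[0,-0.0057,0.0024,-0.0349,0,0,0],[0,-0.0085,0.0036,-0.0524,0,0,0],[0,-0.0113,0.0049,-0.0698,0,0,0],[0,-0.0141,0.0063,-0.0873,0,0,0],[0,-0.0168,0.0077,-0.1047,0,0,0],[0,-0.0195,0.0092,-0.1222,0,0,0],[0,-0.0222,0.0107,-0.1396,0,0,0],[0,-0.0249,0.0122,-0.1571,0,0,0],[0,-0.0275,0.0138,-0.1745,0,0,0]]';python3 -c "
from h import *
tell()"; python3 jog.py '[[0,-0.0029,0.0012,-0.0175,0,0,0],[0,-0.0057,0.0024,-0.0349,0,0,0],[0,-0.0085,0.0036,-0.0524,0,0,0],[0,-0.0113,0.0049,-0.0698,0,0,0],[0,-0.0141,0.0063,-0.0873,0,0,0],[0,-0.0168,0.0077,-0.1047,0,0,0],[0,-0.0195,0.0092,-0.1222,0,0,0],[0,-0.0222,0.0107,-0.1396,0,0,0],[0,-0.0249,0.0122,-0.1571,0,0,0],[0,-0.0275,0.0138,-0.1745,0,0,0]]';python3 - <<'E'
from h import *
tell(); arc([10]); im=[]
for n in('top','scene'): cv2.imwrite(f'pics/{n}5.png',camrig.camera(n))
E
```

```text
time_s: 11.88
eef_pos: [0.6398, -0.0466, 0.1882]
eef_rot: [-0.001, 0.183, 0.983, 0.0]
wrist_force: [-0.9, 1.0, -0.4]
opening: -0.001
grasp_force: 0.3
t 11.875 cradle [ 0.0072 -0.0005  0.1882] tilt 0.0049430505647193295 F cradle [np.float64(0.6012166741914424), np.float64(1.17682067650435), np.float64(-0.3524623215345175)] q [-0.2576  0.365   1.4673  0.0004  1.3118 -1.4595] op -0.0010605485463026983
time_s: 13.12
eef_pos: [0.6298, -0.0723, 0.1744]
eef_rot: [0.015, 0.183, 0.979, 0.086]
wrist_force: [-0.8, -1.2, -0.7]
opening: -0.001
grasp_force: 0.5
t 13.125 cradle [-0.0203 -0.0005  0.1744] tilt 10.003458501317818 F cradle [np.float64(-1.4334806690000332), np.float64(0.3026987138481638), np.float64(-0.6706082593193818)] q [-0.391   0.3434  1.5357  0.1826  1.2737 -1.647 ] op -0.0007889785516110901
10 [-0.0, -0.0275, 0.0138, -0.1745, -0.0002, -0.0005]
```

```bash
python3 jog.py '[[0,-0.0029,0.0012,-0.0175,0,0,0],[0,-0.0057,0.0024,-0.0349,0,0,0],[0,-0.0085,0.0036,-0.0524,0,0,0],[0,-0.0113,0.0049,-0.0698,0,0,0],[0,-0.0141,0.0063,-0.0873,0,0,0],[0,-0.0168,0.0077,-0.1047,0,0,0],[0,-0.0195,0.0092,-0.1222,0,0,0],[0,-0.0222,0.0107,-0.1396,0,0,0],[0,-0.0249,0.0122,-0.1571,0,0,0],[0,-0.0275,0.0138,-0.1745,0,0,0]]';python3 -c "
from h import *
tell()"; python3 jog.py '[[0,-0.0029,0.0012,-0.0175,0,0,0],[0,-0.0057,0.0024,-0.0349,0,0,0],[0,-0.0085,0.0036,-0.0524,0,0,0],[0,-0.0113,0.0049,-0.0698,0,0,0],[0,-0.0141,0.0063,-0.0873,0,0,0],[0,-0.0168,0.0077,-0.1047,0,0,0],[0,-0.0195,0.0092,-0.1222,0,0,0],[0,-0.0222,0.0107,-0.1396,0,0,0],[0,-0.0249,0.0122,-0.1571,0,0,0],[0,-0.0275,0.0138,-0.1745,0,0,0]]';python3 - <<'E'
from h import *
tell(); arc([10]); im=[]
for n in('top','scene'): cv2.imwrite(f'pics/{n}6.png',camrig.camera(n))
a=cv2.imread('pics/top6.png')[110:240,250:400]; b=cv2.imread('pics/scene6.png')[190:320,240:390]
a=cv2.resize(a,(400,347),interpolation=2);b=cv2.resize(b,(400,347),interpolation=2); cv2.imwrite('pics/c6.png',np.hstack([a,b]))
E
```

```text
time_s: 14.48
eef_pos: [0.6209, -0.0953, 0.1561]
eef_rot: [0.031, 0.181, 0.968, 0.171]
wrist_force: [-1.2, -0.0, -1.7]
opening: 0.001
grasp_force: 0.6
t 14.475 cradle [-0.045  -0.0005  0.1561] tilt 20.002218557083868 F cradle [np.float64(-0.468222753085917), np.float64(1.1548792420580483), np.float64(-1.7088188898893493)] q [-0.5195  0.3628  1.5815  0.3612  1.2734 -1.8409] op 0.0013070574657379293
time_s: 15.72
eef_pos: [0.6132, -0.115, 0.1337]
eef_rot: [0.046, 0.178, 0.949, 0.255]
wrist_force: [0.6, -0.5, -2.0]
opening: -0.002
grasp_force: 0.7
t 15.725 cradle [-0.0661 -0.0005  0.1337] tilt 30.00314733302854 F cradle [np.float64(-0.24924318441777016), np.float64(-0.7757533323425686), np.float64(-1.9657678983705535)] q [-0.6355  0.4232  1.6031  0.5226  1.3068 -2.025 ] op -0.0022873750832440223
10 [-0.0, -0.0275, 0.0138, -0.1745, -0.0, -0.0005]
```

View pics/c6.png

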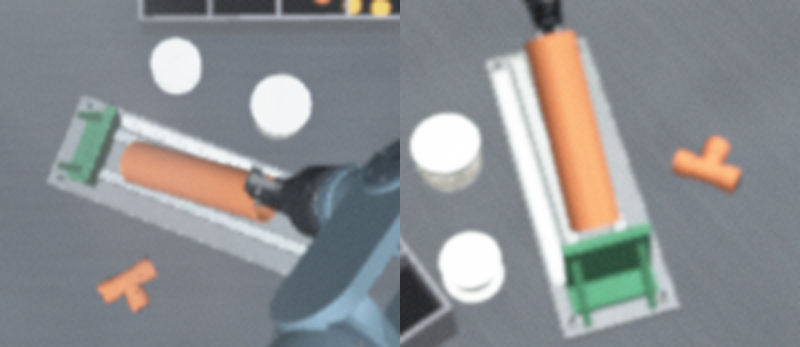

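The top view shows the tube at roughly 55°, from its foot at (128,160) to the mouth with the fingers in it at (262,195). It is centred on the bars, the foot has not slid, and the bystanders are untouched.

```bash
python3 jog.py '[[0,-0.0029,0.0012,-0.0175,0,0,0],[0,-0.0057,0.0024,-0.0349,0,0,0],[0,-0.0085,0.0036,-0.0524,0,0,0],[0,-0.0113,0.0049,-0.0698,0,0,0],[0,-0.0141,0.0063,-0.0873,0,0,0],[0,-0.0168,0.0077,-0.1047,0,0,0],[0,-0.0195,0.0092,-0.1222,0,0,0],[0,-0.0222,0.0107,-0.1396,0,0,0],[0,-0.0249,0.0122,-0.1571,0,0,0],[0,-0.0275,0.0138,-0.1745,0,0,0]]';python3 -c "
from h import *
tell()"; python3 jog.py '[[0,-0.0029,0.0012,-0.0175,0,0,0],[0,-0.0057,0.0024,-0.0349,0,0,0],[0,-0.0085,0.0036,-0.0524,0,0,0],[0,-0.0113,0.0049,-0.0698,0,0,0],[0,-0.0141,0.0063,-0.0873,0,0,0],[0,-0.0168,0.0077,-0.1047,0,0,0],[0,-0.0195,0.0092,-0.1222,0,0,0],[0,-0.0222,0.0107,-0.1396,0,0,0],[0,-0.0249,0.0122,-0.1571,0,0,0],[0,-0.0275,0.0138,-0.1745,0,0,0]]';python3 - <<'E'
from h import *
tell(); arc([5])
cv2.imwrite(f'pics/top7.png',camrig.camera('top')); cv2.imwrite(f'pics/scene7.png',camrig.camera('scene'))
E
```

```text
time_s: 17.08
eef_pos: [0.6071, -0.1307, 0.108]
eef_rot: [0.062, 0.173, 0.924, 0.336]
wrist_force: [-1.2, -1.5, -2.1]
opening: 0.001
grasp_force: 0.8
t 17.075 cradle [-0.083  -0.0005  0.108 ] tilt 40.000392045168795 F cradle [np.float64(-1.794461694018735), np.float64(0.5461211226633407), np.float64(-2.1158468759180655)] q [-0.7332  0.5202  1.5995  0.6595  1.3665 -2.1881] op 0.0009358069734663666
time_s: 18.32
eef_pos: [0.6026, -0.142, 0.0798]
eef_rot: [0.076, 0.167, 0.891, 0.416]
wrist_force: [0.5, -0.2, -2.7]
opening: 0.0
grasp_force: 0.9
t 18.325 cradle [-0.0952 -0.0004  0.0798] tilt 50.0000295687527 F cradle [np.float64(0.016384405444202575), np.float64(-0.583013284446448), np.float64(-2.737529451682902)] q [-0.81    0.6468  1.5709  0.7721  1.445  -2.325 ] op 2.9977854570972557e-05
5 [-0.0, -0.0141, 0.0063, -0.0873, 0.0001, -0.0003]
```

```bash
for i in 1; do python3 jog.py '[[0,-0.0014,0.0006,-0.0087,0,0,0],[0,-0.0029,0.0012,-0.0175,0,0,0],[0,-0.0043,0.0018,-0.0262,0,0,0],[0,-0.0057,0.0024,-0.0349,0,0,0],[0,-0.0071,0.003,-0.0437,0,0,0],[0,-0.0085,0.0036,-0.0524,0,0,0],[0,-0.0099,0.0042,-0.0611,0,0,0],[0,-0.0113,0.0049,-0.0698,0,0,0],[0,-0.0127,0.0056,-0.0785,0,0,0],[0,-0.0141,0.0063,-0.0873,0,0,0]]'; done; python3 -c "
from h import *
tell()"
python3 jog.py '[[0,-0.0014,0.0006,-0.0087,0,0,0],[0,-0.0029,0.0012,-0.0175,0,0,0],[0,-0.0043,0.0018,-0.0262,0,0,0],[0,-0.0057,0.0024,-0.0349,0,0,0],[0,-0.0071,0.003,-0.0437,0,0,0],[0,-0.0085,0.0036,-0.0524,0,0,0],[0,-0.0099,0.0042,-0.0611,0,0,0],[0,-0.0113,0.0049,-0.0698,0,0,0],[0,-0.0127,0.0056,-0.0785,0,0,0],[0,-0.0141,0.0063,-0.0873,0,0,0]]';python3 - <<'E'
from h import *
tell(); arc([.5,1,1.5,2,2.5,3,3.5,4])
E
```

```text
time_s: 19.68
eef_pos: [0.6011, -0.146, 0.065]
eef_rot: [0.084, 0.163, 0.872, 0.454]
wrist_force: [0.4, 0.2, -2.4]
opening: -0.003
grasp_force: 1.0
t 19.675 cradle [-0.0994 -0.0004  0.065 ] tilt 54.965811578782606 F cradle [np.float64(0.3138806163580301), np.float64(-0.3466165020696351), np.float64(-2.420998017841083)] q [-0.8403  0.7184  1.5477  0.8204  1.4893 -2.3828] op -0.0031322935597235717
time_s: 20.92
eef_pos: [0.6, -0.1487, 0.0498]
eef_rot: [0.091, 0.16, 0.851, 0.491]
wrist_force: [-0.1, -0.0, -2.9]
opening: -0.0
grasp_force: 1.0
t 20.925 cradle [-0.1023 -0.0004  0.0498] tilt 59.97000636561307 F cradle [np.float64(-0.07807311738480473), np.float64(0.1284884068969555), np.float64(-2.9007856247893553)] q [-0.8654  0.7949  1.5185  0.8651  1.5369 -2.4342] op -9.467646245514297e-05
0.5 [-0.0, -0.0014, 0.0006, -0.0087, 0.0, -0.0]
1 [-0.0, -0.0029, 0.0012, -0.0175, 0.0, -0.0]
1.5 [-0.0, -0.0043, 0.0018, -0.0262, 0.0, -0.0001]
2 [-0.0, -0.0057, 0.0024, -0.0349, 0.0, -0.0001]
2.5 [-0.0, -0.0071, 0.003, -0.0436, 0.0001, -0.0001]
3 [-0.0, -0.0085, 0.0036, -0.0524, 0.0001, -0.0001]
3.5 [-0.0, -0.0099, 0.0043, -0.0611, 0.0001, -0.0002]
4 [-0.0, -0.0113, 0.0049, -0.0698, 0.0001, -0.0002]
```

```bash
python3 jog.py '[[0,-0.0014,0.0006,-0.0087,0,0,0],[0,-0.0029,0.0012,-0.0175,0,0,0],[0,-0.0043,0.0018,-0.0262,0,0,0],[0,-0.0057,0.0024,-0.0349,0,0,0],[0,-0.0071,0.003,-0.0437,0,0,0],[0,-0.0085,0.0036,-0.0524,0,0,0],[0,-0.0099,0.0042,-0.0611,0,0,0],[0,-0.0113,0.0049,-0.0698,0,0,0],[0,-0.0113,0.0049,-0.0698,0,0,0]]'; python3 - <<'E'
from h import *
tell(); p,r,_=now(); print('down1mm',r.T@np.array([0,0,-.001]),'back',r.T@(-.01*EX))
for n in('top','scene'): cv2.imwrite(f'pics/{n}8.png',camrig.camera(n))
E
```

```text
time_s: 22.05
eef_pos: [0.5994, -0.15, 0.0376]
eef_rot: [0.096, 0.156, 0.834, 0.521]
wrist_force: [0.8, 0.4, -0.2]
opening: 0.002
grasp_force: 0.0
t 22.05 cradle [-0.1037 -0.0003  0.0376] tilt 63.9649616777854 F cradle [np.float64(0.6356367253020936), np.float64(-0.6027587047756088), np.float64(-0.22574699405238494)] q [-0.8818  0.8583  1.4914  0.8986  1.5768 -2.4702] op 0.0022455805734821178
down1mm [-0.     -0.0009  0.0004] back [ 0.     -0.0044 -0.009 ]
```

The load has come off the fingers, so the tube is resting on the bars. I'll ease the fingers down slightly and withdraw along the bars.

```bash
python3 jog.py '[[0,-0.0015,0.0007,0,0,0,0],[0,-0.0026,-0.0015,0,0,0,0],[0,-0.0048,-0.006,0,0,0,0],[0,-0.007,-0.0105,0,0,0,0],[0,-0.0092,-0.015,0,0,0,0],[0,-0.0125,-0.022,0,0,0,0],[0,-0.017,-0.031,0,0,0,0],[0,-0.0235,-0.044,0,0,0,0],[0,-0.028,-0.053,0,0,0,0],[0,-0.028,-0.053,0,0,0,0]]'; python3 - <<'E'
from h import *
tell()
for n in('top','scene'): cv2.imwrite(f'pics/{n}9.png',camrig.camera(n))
a=cv2.imread('pics/top9.png')[110:240,250:400]; b=cv2.imread('pics/scene9.png')[190:320,240:390]
a=cv2.resize(a,(400,347),interpolation=2);b=cv2.resize(b,(400,347),interpolation=2); cv2.imwrite('pics/c9.png',np.hstack([a,b]))
p,r,_=now(); print(r.T@np.array([0,0,.1]),r.T@(.01*EX)); print(go(cr(-.175,0,.06),0))
E
```

```text
time_s: 23.4
eef_pos: [0.5777, -0.2071, 0.0358]
eef_rot: [0.097, 0.157, 0.834, 0.52]
wrist_force: [0.1, -0.2, -0.3]
opening: 0.001
grasp_force: 0.0
t 23.4 cradle [-0.1649 -0.0008  0.0358] tilt 63.91881972121886 F cradle [np.float64(-0.16897509568318186), np.float64(-0.12151862383578341), np.float64(-0.27545874052681985)] q [-0.962   0.892   1.4264  0.8433  1.6398 -2.4835] op 0.0008426229338717447
[ 0.0003  0.0898 -0.0439] [-0.      0.0044  0.009 ]
[ 0.0004  0.0168 -0.0208  1.1162 -0.0032 -0.0001]
```

View pics/c9.png

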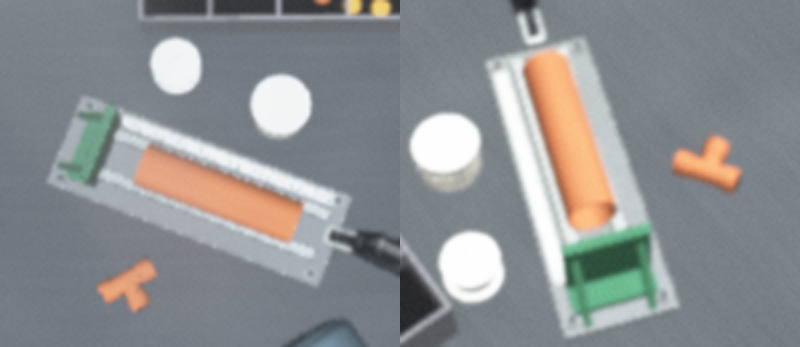

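The tube lies flat between the bars. In the top view its mouth end is at about (300,222) and its foot at about (137,165), short of the stop; the fingers are clear at (335,237). Next I measure the remaining distance.

```bash
cat >> h.py <<'E'
def ends(f):
    im=cv2.imread(f); h=cv2.cvtColor(im,cv2.COLOR_BGR2HSV); m=((h[...,0]<18)&(h[...,1]>90)).astype(np.uint8)
    n,l,s,c=cv2.connectedComponentsWithStats(m)
    ok=[i for i in range(1,n) if 270<c[i][0]<390 and 130<c[i][1]<210]; i=max(ok,key=lambda i:s[i,4])
    y,x=np.nonzero(l==i); P=onz('top',np.c_[x,y],.055); k=np.array([tocr(p) for p in P]); 
    g=k[np.abs(k[:,1])<.02]; print('tube x',np.percentile(g[:,0],[.5,99.5]),'y',np.percentile(k[:,1],[1,99]))
    m=cv2.inRange(h,(60,80,30),(90,255,255)); y,x=np.nonzero(m[130:200,260:310]); P=onz('top',np.c_[x+260,y+130],.088); k=np.array([tocr(p) for p in P]); print('green x@.088',np.percentile(k[:,0],[1,99]))
E
python3 -c "
from h import *
ends('pics/top9.png')"
python3 jog.py '[[0,0.003,-0.012,0.18,0,0,0],[0,0.006,-0.022,0.36,0,0,0],[0,0.01,-0.022,0.54,0,0,0],[0,0.013,-0.022,0.72,0,0,0],[0,0.0168,-0.0208,0.9,0,0,0],[0,0.0168,-0.0208,1.05,0,0,0],[0,0.0168,-0.0208,1.116,-0.003,0,0],[0,0.0168,-0.0208,1.116,-0.003,0,0],[0,0.0168,-0.0208,1.116,-0.003,0,0]]'
python3 - <<'E'
from h import *
tell(); print(go(cr(-.16,0,.046),0))
E
```

```text
tube x [-0.1237  0.0724] y [-0.0214  0.0248]
time_s: 24.62
eef_pos: [0.5736, -0.2162, 0.0598]
eef_rot: [-0.0, 0.184, 0.983, 0.001]
wrist_force: [0.3, 0.6, 0.1]
opening: 0.003
grasp_force: 0.0
t 24.625 cradle [-0.1748 -0.0002  0.0598] tilt 0.07424682760857763 F cradle [np.float64(0.6476109485409721), np.float64(-0.09276120702751597), np.float64(0.13035714904101872)] q [-0.5545  0.4621  1.6214  0.0013  1.059  -1.7555] op 0.0026590970408419006
[ 0.0002  0.0148  0.0138  0.0013 -0.0007  0.0003]Traceback (most recent call last):
  File "<string>", line 3, in <module>
    ends('pics/top9.png')
    ~~~~^^^^^^^^^^^^^^^^^
  File "h.py", line 41, in ends
    m=cv2.inRange(h,(60,80,30),(90,255,255)); y,x=np.nonzero(m[130:200,260:310]); P=onz('top',np.c_[x+260,y+130],.088); k=np.array([tocr(p) for p in P]); print('green x@.088',np.percentile(k[:,0],[1,99]))
                                                                                    ~~~^^^^^^^^^^^^^^^^^^^^^^^^^^^^^^^
  File "h.py", line 11, in onz
    o,r=ray(n,uv); return o+r*((z-o[2])/r[:,2])[:,None]
        ~~~^^^^^^
  File "h.py", line 8, in ray
    k,d,V=K(n); u=cv2.undistortPoints(np.array(uv,float).reshape(-1,1,2),k,d).reshape(-1,2)
                  ~~~~~~~~~~~~~~~~~~~^^^^^^^^^^^^^^^^^^^^^^^^^^^^^^^^^^^^^^^^
cv2.error: OpenCV(4.12.0) /io/opencv/modules/calib3d/src/undistort.dispatch.cpp:347: error: (-215:Assertion failed) CV_IS_MAT(_src) && CV_IS_MAT(_dst) && (_src->rows == 1 || _src->cols == 1) && (_dst->rows == 1 || _dst->cols == 1) && _src->cols + _src->rows - 1 == _dst->rows + _dst->cols - 1 && (CV_MAT_TYPE(_src->type) == CV_32FC2 || CV_MAT_TYPE(_src->type) == CV_64FC2) && (CV_MAT_TYPE(_dst->type) == CV_32FC2 || CV_MAT_TYPE(_dst->type) == CV_64FC2) in function 'cvUndistortPointsInternal'
```

```bash
python3 jog.py '[[0,0.005,0.005,0,0,0,0],[0,0.01,0.01,0,0,0,0],[0,0.0148,0.0138,0.0013,-0.0007,0,0],[0,0.0168,0.0138,0.0013,-0.0007,0,0],[0,0.0188,0.0138,0.0013,-0.0007,0,0],[0,0.0208,0.0138,0.0013,-0.0007,0,0],[0,0.0228,0.0138,0.0013,-0.0007,0,0],[0,0.0248,0.0138,0.0013,-0.0007,0,0],[0,0.0268,0.0138,0.0013,-0.0007,0,0],[0,0.0288,0.0138,0.0013,-0.0007,0,0]]'
python3 -c "
from h import *
tell()"
python3 jog.py '[[0,0.002,0,0,0,0,0],[0,0.004,0,0,0,0,0],[0,0.006,0,0,0,0,0],[0,0.008,0,0,0,0,0],[0,0.01,0,0,0,0,0],[0,0.012,0,0,0,0,0],[0,0.014,0,0,0,0,0],[0,0.016,0,0,0,0,0],[0,0.018,0,0,0,0,0],[0,0.02,0,0,0,0,0]]'
python3 - <<'E'
from h import *
tell(); cv2.imwrite('pics/top10.png',camrig.camera('top'))
try: ends('pics/top10.png')
except Exception as e: print('no green')
E
```

```text
time_s: 25.88
eef_pos: [0.5842, -0.1894, 0.0462]
eef_rot: [0.0, 0.184, 0.983, -0.001]
wrist_force: [-0.2, 0.2, 0.2]
opening: 0.004
grasp_force: 0.0
t 25.875 cradle [-0.146  -0.0005  0.0462] tilt -0.07862534708104132 F cradle [np.float64(0.0661272233883073), np.float64(0.26680006406532736), np.float64(0.18662593656081405)] q [-0.5058  0.4838  1.6227 -0.0015  1.0343 -1.7053] op 0.0035130801662444223
time_s: 27.12
eef_pos: [0.5915, -0.1708, 0.0463]
eef_rot: [0.0, 0.184, 0.983, -0.001]
wrist_force: [-1.6, -3.7, 0.2]
opening: 0.001
grasp_force: 2.1
t 27.125 cradle [-0.126  -0.0005  0.0463] tilt -0.0830150534856267 F cradle [np.float64(-4.014684501681822), np.float64(0.16968842257667363), np.float64(0.17493478380074803)] q [-0.473   0.4865  1.6186 -0.0016  1.0357 -1.6724] op 0.0012240256144287849
tube x [-0.0447  0.0853] y [-0.0211  0.0241]
no green
```

```bash
python3 jog.py '[[0,0.0025,0,0,0,0,0],[0,0.005,0,0,0,0,0],[0,0.0075,0,0,0,0,0],[0,0.01,0,0,0,0,0],[0,0.0125,0,0,0,0,0],[0,0.015,0,0,0,0,0],[0,0.0175,0,0,0,0,0],[0,0.02,0,0,0,0,0],[0,0.022,0,0,0,0,0],[0,0.024,0,0,0,0,0]]'
python3 jog.py '[[0,0.001,0,0,0,0,0],[0,0.002,0,0,0,0,0],[0,0.003,0,0,0,0,0],[0,0.004,0,0,0,0,0],[0,0.004,0,0,0,0,0]]'
python3 - <<'E'
from h import *
tell(); cv2.imwrite('pics/top11.png',camrig.camera('top'))
try: ends('pics/top11.png')
except Exception as e: print('no green')
E
```

```text
time_s: 28.42
eef_pos: [0.6002, -0.1485, 0.0462]
eef_rot: [0.0, 0.184, 0.983, -0.001]
wrist_force: [-2.3, -4.2, 1.2]
opening: -0.002
grasp_force: 2.2
time_s: 29.05
eef_pos: [0.6017, -0.1447, 0.0462]
eef_rot: [0.0, 0.184, 0.983, -0.001]
wrist_force: [-1.9, -2.7, 0.8]
opening: 0.006
grasp_force: 1.9
t 29.05 cradle [-0.098  -0.0005  0.0462] tilt -0.07248958477278811 F cradle [np.float64(-3.183507868229984), np.float64(0.7514643117561266), np.float64(0.8300510788893862)] q [-0.4269  0.4923  1.6099 -0.0014  1.0386 -1.6265] op 0.006315364759619029
tube x [-0.0089  0.1153] y [-0.0207  0.024 ]
no green
```

```bash
python3 jog.py '[[0,0.0007,0,0,0,0,0],[0,0.0014,0,0,0,0,0],[0,0.002,0,0,0,0,0]]'
python3 jog.py '[[0,0.0005,0,0,0,0,0],[0,0.001,0,0,0,0,0]]'
python3 jog.py '[[0,0.0005,0,0,0,0,0],[0,0.001,0,0,0,0,0]]'
```

```text
time_s: 29.48
eef_pos: [0.6023, -0.1429, 0.0462]
eef_rot: [0.0, 0.184, 0.983, -0.001]
wrist_force: [-2.5, -3.9, 0.4]
opening: -0.001
grasp_force: 2.3
time_s: 29.72
eef_pos: [0.6027, -0.142, 0.0462]
eef_rot: [0.0, 0.184, 0.983, -0.001]
wrist_force: [-2.1, -4.0, 1.5]
opening: 0.0
grasp_force: 2.3
time_s: 29.98
eef_pos: [0.6031, -0.1411, 0.0462]
eef_rot: [0.0, 0.184, 0.983, -0.001]
wrist_force: [-2.7, -3.5, 1.3]
opening: -0.002
grasp_force: 2.3
```

```bash
for i in 1; do python3 jog.py '[[0,0.0005,0,0,0,0,0],[0,0.001,0,0,0,0,0]]'|grep -E 'wrist|grasp|pos'; done
python3 jog.py '[[0,0.0005,0,0,0,0,0],[0,0.0005,0,0,0,0,0]]'|grep -E 'wrist|grasp'
python3 jog.py '[[0,0.0005,0,0,0,0,0],[0,0.0005,0,0,0,0,0]]'|grep -E 'wrist|grasp|pos'
```

```text
eef_pos: [0.6034, -0.1402, 0.0462]
wrist_force: [-2.1, -4.9, 0.5]
grasp_force: 2.3
wrist_force: [-1.5, -3.5, 1.0]
grasp_force: 2.1
eef_pos: [0.6038, -0.1392, 0.0462]
wrist_force: [-1.2, -2.5, 1.5]
grasp_force: 2.2
```

```bash
python3 jog.py '[[0,0.0005,0,0,0,0,0],[0,0.001,0,0,0,0,0]]'|grep -E 'wrist|grasp|pos'
python3 - <<'E'
from h import *
tell(); cv2.imwrite('pics/top12.png',camrig.camera('top'))
try: ends('pics/top12.png')
except Exception as e: print('no green')
# gap profile along centre line between tube foot and stop
im=cv2.imread('pics/top12.png'); 
for x in np.arange(.095,.135,.0025): 
    u=proj('top',[cr(x,0,.065)])[0]; print(round(x,4),cv2.getRectSubPix(im,(1,1),tuple(map(float,u)))[0,0],end=' ')
E
```

```text
eef_pos: [0.604, -0.1387, 0.0462]
wrist_force: [-3.2, -6.3, -0.3]
grasp_force: 3.8
t 30.975 cradle [-0.0916 -0.0005  0.0462] tilt -0.12560227024498133 F cradle [np.float64(-6.9895552216069285), np.float64(0.6676238995409535), np.float64(-0.30899732534647173)] q [-0.4159  0.4942  1.6072 -0.0025  1.0396 -1.6149] op -0.0033678000452313206
tube x [0.     0.1214] y [-0.0207  0.024 ]
no green
0.095 [132 166 229] 0.0975 [132 166 229] 0.1 [132 166 229] 0.1025 [133 166 229] 0.105 [132 167 229] 0.1075 [132 167 229] 0.11 [132 165 228] 0.1125 [133 165 229] 0.115 [131 165 228] 0.1175 [128 160 223] 0.12 [121 149 204] 0.1225 [114 135 156] 0.125 [123 142 126] 0.1275 [135 156 114] 0.13 [142 165 116] 0.1325 [141 164 115] 0.135 [140 161 115]
```

```bash
python3 jog.py '[[0,0.0005,0,0,0,0,0],[0,0.0005,0,0,0,0,0]]'|grep -E 'wrist|grasp|pos'
python3 jog.py '[[0,-0.002,0,0,0,0,0],[0,-0.008,0,0,0,0,0],[0,-0.02,0,0,0,0,0],[0,-0.04,0,0,0,0,0],[0,-0.06,-0.02,0,0,0,0],[0,-0.06,-0.07,0,0,0,0],[0,-0.06,-0.12,0,0,0,0],[0,-0.06,-0.16,0,0,0,0],[0,-0.06,-0.16,0,0,0,0]]'
python3 - <<'E'
from h import *
tell(); cv2.imwrite('pics/top13.png',camrig.camera('top')); cv2.imwrite('pics/scene13.png',camrig.camera('scene'))
try: ends('pics/top13.png')
except Exception as e: print('no green')
im=cv2.imread('pics/top13.png')
for y in(-.015,0,.015):
  print(y,[cv2.getRectSubPix(im,(1,1),tuple(map(float,proj('top',[cr(x,y,.065)])[0])))[0,0].tolist() for x in(.115,.1175,.12,.1225,.125,.1275)])
d=cv2.absdiff(cv2.imread('pics/scene0.png'),cv2.imread('pics/scene13.png')).max(2)
for k,(u,v) in dict(flux=(257,247),reel=(266,290),tee=(355,251),off=(466,314),bot=(489,294),torch=(412,375)).items(): print(k,d[v-12:v+12,u-12:u+12].mean())
E
```

```text
eef_pos: [0.6039, -0.1387, 0.0461]
wrist_force: [-3.7, -7.3, 1.2]
grasp_force: 4.1
time_s: 32.4
eef_pos: [0.5847, -0.1961, 0.2127]
eef_rot: [0.005, 0.185, 0.983, -0.002]
wrist_force: [0.4, 0.5, -0.1]
opening: -0.001
grasp_force: 0.0
t 32.4 cradle [-0.1521 -0.0033  0.2127] tilt -0.16481617247592698 F cradle [np.float64(0.5805738141887218), np.float64(-0.21793257040601885), np.float64(-0.1473041672288541)] q [-0.5152  0.2807  1.5248 -0.0014  1.325  -1.7141] op -0.0014148133828654902
tube x [-0.0703  0.1211] y [-0.021   0.0242]
no green
-0.015 [[115, 142, 202], [114, 137, 191], [110, 128, 163], [108, 123, 129], [118, 135, 109], [132, 152, 113]]
0 [[129, 162, 226], [125, 156, 220], [119, 146, 200], [113, 132, 154], [122, 141, 126], [132, 154, 114]]
0.015 [[127, 162, 226], [124, 155, 215], [113, 136, 182], [109, 125, 136], [117, 135, 113], [131, 152, 111]]
flux 1.4861111111111112
reel 1.5052083333333333
tee 3.7065972222222223
off 3.6041666666666665
bot 3.842013888888889
torch 3.685763888888889
```

```bash
python3 -c "
from bench import ctrl, camrig, status
print(ctrl.hand_in())"
```

```text
the job is handed in; nothing more can be done
None
```

The tube was tipped over under finger control, eased down onto the bars without dropping, and pushed gently until its foot met the stop plate; the other items I checked had not moved, and I handed the job in at about 32 s of the 64 s allowed.

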